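Shim the rocking balance

ROBOT

A 6-joint arm with a two-finger parallel gripper is mounted at the origin on a cart in front of the work surface, level with it; the furniture and walls round the work are solid. World frame = base frame: x ahead of the robot, y to its left, z up, the work surface at z = 0. Lengths are in m, angles in rad, forces in N, time in s.
With the tool pointing down it reaches from about 0.325 to 0.85 m from the base axis. Payload 4.4 kg.
Tool frame: the origin (TCP) lies on the centre line of the jaws, within the pads' length; the fingertips stand ahead of it and the grasp point (between the pads) lies 11 mm behind it (robot.tcp_to_tips is the z of the fingertips in the tool frame, in m); z points along the fingers, y is the line along which they close (so a half turn about z gives the same grasp; the last joint's range is limited). The gripper opens to 94 mm and grips with 3 to 60 N. Pads are 16 mm wide; open, the fingers measure 119 mm over their backs; the gripper's body (75 mm by 177 mm) begins 78 mm behind the grasp point.
Start: joints at [1.135, 0.207, 1.542, -0, 1.393, -0.15], TCP at [0.162, 0.552, 0.213] pointing down, gripper open.
Joint ranges: [-2.73, 2.73], [-0.86, 2.22], [0.23, 2.46], [-1.11, 4.25], [0.08, 2.63], [-2.82, 2.82]. Speed limits (rad/s): [2.79, 2.79, 3.14, 3.14, 3.14, 3.14].

INTERFACE

Orientations are given as a unit quaternion [w, x, y, z].
In Python, from bench import telemetry, viewer, ticket, robot gives the robot as it stands.
- The arm moves only by the tool send_rows, never from a script. Its argument "increments" is a list of rows, each a list of 5 numbers: the shift along the world's x, y, z as a fraction of full scale, then the turn about the world's z as a fraction of full scale, then the opening, from 0 (shut) to 1 (fully open). In form: [[tx, ty, tz, roll, grip], ...]. A call has 1 to 8 rows; each row is the pose to reach, as a shift and turn from the pose commanded when the call began; what a row does not reach only later rows make up. Full scale, the value 1, is 0.5 m for a shift and 90 degrees for a turn. A row lasts 1/12 s, in which the tool goes at most 41.7 mm and 7.16 degrees, less where a joint would pass 70% of its speed; a pose out of reach is approached as far as the arm can. A call with a number of a shift or a turn outside -1 to 1 is refused whole. A call with a gripper value outside its range is refused whole. The fingers move at their own pace and stop on an object; "force" is the grip in N (left out, the last holds). Time passes only in rows, so rows that repeat a pose let the fingers close. It gives the time, the measured TCP pose, the force, the opening and the grip force at its end, in the units of the state.
- telemetry.read_state(): the state, without advancing time (a new reading comes with each control period).
- viewer.get_image(name): name is "scene" or "top" or "wrist"; returns a dict with "frame" (480x640x3 uint8, blue, green, red), "fx", "fy", "cx", "cy" (pixels), "R" (3x3) and "t" (3): a world point X has camera coordinates R X + t. Camera axes: x right, y down, z forward; pixel columns grow to the right and rows downward; lengths in m; the calibration is good to about 2 mm. The wrist camera is an equidistant fisheye: a pixel r from the principal point sees the ray r / f radians off the axis. A picture is of the moment at which its call begins. There is no depth.
- ticket.hand_in(): hands the job in; it is judged then, once.
The state is a dict: "t": time; "joint_positions": joint angles; "joint_velocities": joint speeds; "joint_torque": joint torques, N m; "tool_pos": TCP position; "ee_rot": TCP orientation; "contact_force": force on the tool from outside, world axes, zero at the start; "wrist_torque": the same for the moment, N m; "opening": finger opening in m; "finger_force": force on a finger pad.
Only numpy, scipy, OpenCV 4.12 (cv2) and the standard library are available. Lean on these libraries where they do the work, as an engineer would, in place of code of your own. Each camera call takes 0.05 s, during which the arm holds its last target. There are 200 camera calls.

TASK

The small top-pan balance rocks on a short near-left foot. With the fingertips gently push (never ram or pinch) the orange wedge along the bench, thin edge first, squarely under that foot until the balance stands level and the rocking stops; do not pick up the wedge, and do not push, lift or hold the balance itself while it leans. Then take the fingers off the wedge, press down on the black dot on the balance's far-right corner to check that it no longer rocks, and back off, leaving the glassware and cork ring where they stand.

Things in the scene. Friction and masses are not known exactly. Their poses are not given: they have to be found in the camera images.
- balance_base: The balance's two fixed feet (near-right, far-left), on which it rocks. Origin on the bench under the balance's centre; x from its front (display, towards the robot) to its back, y to its left, z up. Feet 52 mm from the centre in x and y; the short one at (-52, +52). White case 140 x 140 mm, underside 18 mm, top 54 mm up when level; steel pan of 90 mm diameter, its top 62 mm up.
- balance (a joint): Lean of the balance about the diagonal through its two fixed feet: 0 is level, far-right foot on the bench (it goes no further); 0.095 rad is fully leaning on the short near-left foot, as it does by its own weight until shimmed (about 5 N on that foot). Once level the wedge is tight: further pushing meets a hard stop.
- short_foot (a point): Lowest point of the short near-left foot, a black rubber pad of 22 mm diameter, slightly domed underneath. It is 7 mm above the bench when the balance is level, on the bench when it leans.
- check_spot (a point): Black dot of 22 mm diameter on the top of the case at the balance's far-right corner, the place to press (the top surface, 55 mm above the bench when level; the case top is clear of the pan there). Pressing it with some 5 N or more is a proper check.
- wedge: Loose orange wedge, 90 x 50 mm, 0.15 to 0.3 kg. Origin at the centre of its underside; +x points to the thin edge, z up. The top slopes evenly from 1.2 mm at the thin edge (x = +45 mm) to 11.5 mm at x = -33 mm (7 mm at x = +1 mm); behind it a heel block 12 mm thick, 26 mm high, full width. It starts on the bench left of the balance, roughly pointing at the short foot.
- wedge_heel (a point): Centre of the wedge's flat rear face, 13 mm above the bench: push here towards the thin edge. Sliding takes 1 to 2 N, driving it under the foot 5 to 12 N; it should never see more than 45 N from the fingers.
- wedge_tip (a point): Middle of the wedge's thin edge, on the bench.
- jar: Bystander: glass jar with a black lid, 68 mm diameter, 106 mm high; origin at its underside.
- beaker: Bystander: small beaker, 49 mm diameter, 56 mm high; origin at its underside.
- vial_white: Bystander: small vial with white cap, 24 mm diameter, 43 mm high; origin at its underside.
- vial_tall: Bystander: vial with white cap, 26 mm diameter, 58 mm high; origin at its underside.
- vial_small: Bystander: tiny vial with black cap, 14 mm diameter, 32 mm high; origin at its underside. It stands well to the left, towards the fume hood's fixed left front post (x 0.35 to 0.42, y 0.33 to 0.43 m, full height), which an arm swinging across from the left must draw back to pass.
- cork_ring: Bystander: cork flask ring, 74 mm diameter, 30 mm high; origin at its underside.

How it is judged:
By the outcome, as a careful person would: the job done as asked, in the order asked, and still so for the second after the job is handed in, with the robot touching nothing.
It also fails if it takes over 64 s, if anything falls off the work surface, if the arm or the gripper's body presses on something with over 40 N, if the wrist force passes 120 N, or if a joint passes its speed limit or range.

## Working session

There is one attempt and no reset: what is moved stays moved. The work goes in short steps, Python scripts to look and compute and a tool call to move; the robot and the scene stay as the last step left them, time stands still between calls to the robot, and variables do not carry over. Pictures are saved under pics/ and viewed, at most 10 in all, crops included, and the job is handed in when it is done.

Besides the shell and the picture viewer there is one more tool, called in YAML: its name, and indented under it one key for each argument. send_rows: Moves the arm, as the interface text tells. Shift numbers are shares of 0.5 m and turn numbers shares of 90 degrees, none past 1 either way. Its arguments: {"type":"object","properties":{"increments":{"type":"array"},"force":{"type":"number"}},"required":["increments"]}

```bash
mkdir -p pics; python3 - <<'E'
from bench import telemetry, viewer, robot
import cv2
s=telemetry.read_state();print(s)
print(robot.tcp_to_tips)
for n in("scene","top"):
    d=viewer.get_image(n);cv2.imwrite(f"pics/{n}0.png",d["frame"]);print(n,d["fx"],d["fy"],d["cx"],d["cy"],d["R"],d["t"])
E
```

```text
{'t': 0.0, 'joint_positions': array([ 1.13552193e+00,  2.07399400e-01,  1.54291405e+00, -2.04609049e-05,
        1.39348165e+00, -1.50507216e-01]), 'joint_velocities': array([-6.20803013e-04, -2.04472172e-04, -1.76683444e-03, -2.95835732e-04,
       -6.80006689e-05,  2.57627531e-04]), 'joint_torque': array([ 3.78647046e-04, -3.70885956e+01, -2.81410950e+01,  6.97728270e-02,
        3.63078306e-02, -1.89911279e-04]), 'tool_pos': array([0.16123072, 0.55113211, 0.2123214 ]), 'ee_rot': array([-3.08306586e-04,  1.41901103e-01,  9.89880227e-01, -1.05723078e-03]), 'contact_force': array([-0.45963436, -0.50844095, -0.00399946]), 'wrist_torque': array([0.0239575 , 0.02863831, 0.02082785]), 'finger_force': 0.0, 'opening': 0.0939759697442542}
0.008
scene 522.6131678074565 522.6131678074565 323.3116537160143 240.787586128984 [[ 0.46741641 -0.88391172 -0.01489842]
 [-0.50835925 -0.25495867 -0.8225369 ]
 [ 0.72325152  0.392041   -0.56851657]] [-0.48525518  0.2293728   0.84323021]
top 464.0190341091257 464.0190341091257 324.84614053981767 238.96756539062793 [[ 0.01282175 -0.99986347  0.01042277]
 [-0.99874601 -0.01331052 -0.04826218]
 [ 0.04839433 -0.00979089 -0.99878032]] [-0.25472819  0.48243208  0.92057339]
```

View pics/top0.png

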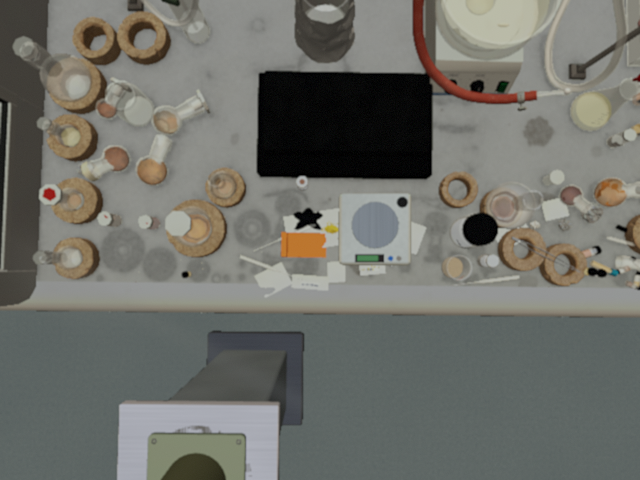

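View pics/scene0.png

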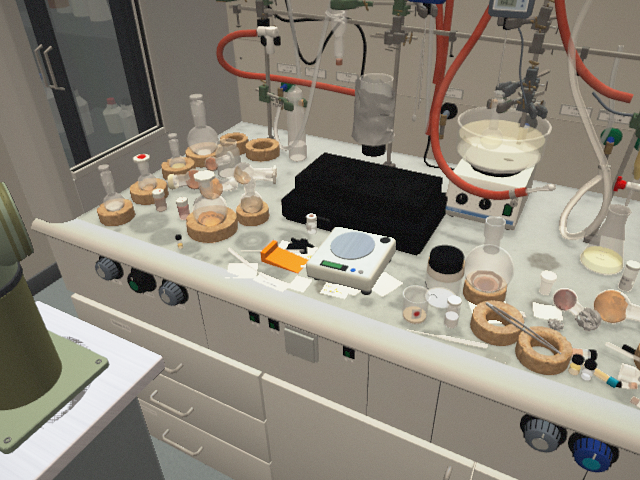

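```bash
cat > h.py <<'E'
import cv2, numpy as np
from bench import telemetry, viewer
def ray(d,uv,z):
    R=np.array(d["R"]);t=np.array(d["t"]);C=-R.T@t
    v=R.T@np.array([(uv[0]-d["cx"])/d["fx"],(uv[1]-d["cy"])/d["fy"],1.])
    return C+v*(z-C[2])/v[2]
def proj(d,X):
    c=np.array(d["R"])@np.array(X)+np.array(d["t"]);return np.array([d["fx"]*c[0]/c[2]+d["cx"],d["fy"]*c[1]/c[2]+d["cy"]])
def orange(f):
    h=cv2.cvtColor(f,cv2.COLOR_BGR2HSV);return cv2.inRange(h,(8,200,120),(20,255,255))
def big(m,roi):
    k=np.zeros_like(m);x,y,X,Y=roi;k[y:Y,x:X]=m[y:Y,x:X]
    c=cv2.findContours(k,cv2.RETR_EXTERNAL,cv2.CHAIN_APPROX_NONE)[0]
    return max(c,key=cv2.contourArea)
E
python3 - <<'E'
from h import *
np.set_printoptions(precision=4,suppress=True)
d=viewer.get_image("top");f=d["frame"]
c=big(orange(f),(250,210,345,280));r=cv2.minAreaRect(c);print("wedge",r,cv2.contourArea(c))
for p in cv2.boxPoints(r): print(p,ray(d,p,0),ray(d,p,.026))
h=cv2.cvtColor(f,cv2.COLOR_BGR2HSV)
m=cv2.inRange(h,(0,0,150),(180,60,255));
m2=cv2.morphologyEx(m,cv2.MORPH_OPEN,np.ones((5,5)))
c=big(m2,(325,180,425,275));r=cv2.minAreaRect(c);print("bal",r)
for p in cv2.boxPoints(r): print(p,ray(d,p,.054))
b=cv2.inRange(f,(0,0,0),(60,60,60));c=big(b,(390,190,415,212));print("dot",cv2.minAreaRect(c));p=cv2.minAreaRect(c)[0];print(ray(d,p,.062))
g=cv2.resize(f[170:300,240:440],None,fx=4,fy=4,interpolation=cv2.INTER_CUBIC)
s=viewer.get_image("scene");f=s["frame"]
c=big(orange(f),(250,235,315,280));print("scene wedge",cv2.minAreaRect(c))
g2=cv2.resize(f[200:320,240:420],None,fx=4,fy=4,interpolation=cv2.INTER_CUBIC)
cv2.imwrite("pics/t1.png",g);cv2.imwrite("pics/s1.png",g2)
E
```

```text
wedge ((323.7500305175781, 249.25003051757812), (1.4142134189605713, 0.7071067094802856), 45.0) 0.5
[323. 249.] [ 0.4658 -0.245   0.    ] [ 0.4651 -0.2449  0.026 ]
[323.5 248.5] [ 0.4669 -0.246   0.    ] [ 0.4661 -0.2458  0.026 ]
[324.5 249.5] [ 0.4649 -0.2481  0.    ] [ 0.4642 -0.2479  0.026 ]
[324. 250.] [ 0.4638 -0.2471  0.    ] [ 0.4632 -0.2469  0.026 ]
bal ((375.0, 233.5), (81.0, 98.0), 90.0)
[326. 193.] [ 0.5727 -0.2491  0.054 ]
[424. 193.] [ 0.5754 -0.4389  0.054 ]
[424. 274.] [ 0.4189 -0.4393  0.054 ]
[326. 274.] [ 0.4166 -0.2511  0.054 ]
dot ((402.0, 202.0), (8.0, 8.0), 90.0)
[ 0.5563 -0.3949  0.062 ]
scene wedge ((281.941162109375, 258.76470947265625), (42.87464904785156, 23.323810577392578), 30.963756561279297)
```

View pics/t1.png

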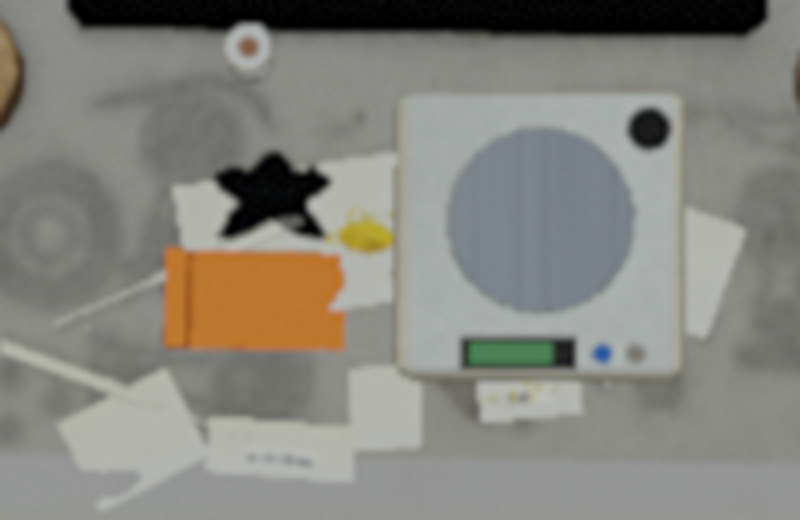

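View pics/s1.png

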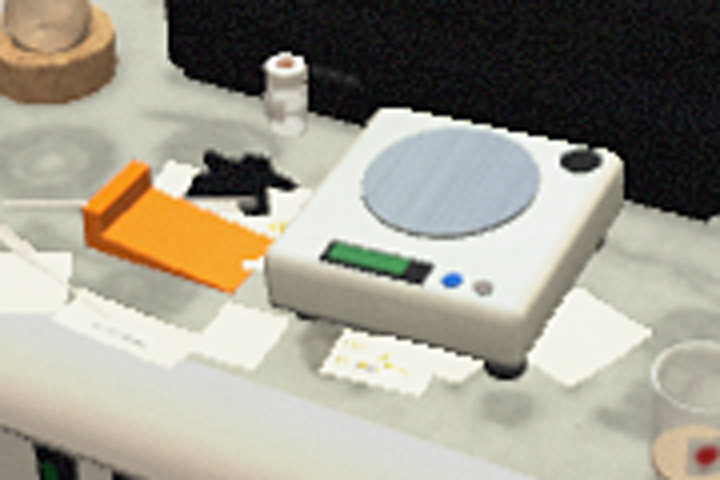

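The top view shows the wedge heel at about (281, 232–257) px and its thin edge at x≈326. The pan centre is at about (375, 225), with the dot at (402, 202). The display faces the robot. In the scene view the short foot is hidden behind the case's front-left corner.

```bash
python3 - <<'E'
from h import *
np.set_printoptions(precision=4,suppress=True)
d=viewer.get_image("top");f=d["frame"]
h=cv2.cvtColor(f,cv2.COLOR_BGR2HSV)
m=cv2.inRange(h,(5,150,80),(22,255,255));c=big(m,(250,225,335,262));r=cv2.minAreaRect(c);print("wedge",r,cv2.contourArea(c))
# side-edge fits
ys={x:np.where(m[225:262,x])[0]+225 for x in range(289,322)}
X=np.array(list(ys));lo=np.array([v.min() for v in ys.values()]);hi=np.array([v.max()+1 for v in ys.values()])
print("far edge",np.polyfit(X,lo,1),"near edge",np.polyfit(X,hi,1))
xs=[(y,(np.where(m[y,260:335])[0]+260).min(),(np.where(m[y,260:335])[0]+260).max()+1) for y in range(234,256)];print(xs)
pts=lambda uv,z:ray(d,uv,z)
for uv,z in [((281.3,232),.026),((281.3,257),.026),((326,257.5),.001),((288,257),.0105),((288,232.5),.0105)]:print(uv,pts(uv,z))
pm=cv2.inRange(h,(100,25,90),(125,90,190));c=big(pm,(345,195,405,240));e=cv2.fitEllipse(cv2.convexHull(c));print("pan",e,pts(e[0],.062))
print("case corners",[pts(p,.052) for p in [(339.5,193.3),(339.5,263.8),(410.8,263.8),(410.8,193.3)]])
print("edges deg", )
g=cv2.cvtColor(f,cv2.COLOR_BGR2GRAY);print(g[220,332:346],g[205,332:346],g[245,332:346]);print(g[258:270,350],g[258:270,400])
s=viewer.get_image("scene")
# scene: near-right foot bottom crop(505,372), heel top corners crop(138,163),(85,212); wedge near tip crop(235,292); near bottom heel (88,243)
sp=lambda u,v,z:ray(s,(240+u/4,200+v/4),z)
print("foot NR",sp(505,372,.0)," heel rear-far top",sp(138,163,.026),"heel rear-near top",sp(85,212,.026),"tip near",sp(235,292,0),"heel bottom near",sp(88,243,0))
print("pan scene",sp(451,180,.062),"dot scene",sp(582,159,.062))
E
```

```text
wedge ((303.0, 244.0), (24.0, 44.0), 90.0) 934.5
far edge [  0.0374 222.2496] near edge [ -0. 257.]
[(234, np.int64(282), np.int64(324)), (235, np.int64(281), np.int64(324)), (236, np.int64(282), np.int64(324)), (237, np.int64(282), np.int64(325)), (238, np.int64(282), np.int64(325)), (239, np.int64(282), np.int64(325)), (240, np.int64(282), np.int64(325)), (241, np.int64(282), np.int64(325)), (242, np.int64(282), np.int64(324)), (243, np.int64(282), np.int64(324)), (244, np.int64(282), np.int64(323)), (245, np.int64(282), np.int64(322)), (246, np.int64(282), np.int64(322)), (247, np.int64(282), np.int64(322)), (248, np.int64(282), np.int64(325)), (249, np.int64(282), np.int64(326)), (250, np.int64(282), np.int64(326)), (251, np.int64(282), np.int64(326)), (252, np.int64(281), np.int64(325)), (253, np.int64(281), np.int64(325)), (254, np.int64(281), np.int64(325)), (255, np.int64(281), np.int64(326))]
(281.3, 232) [ 0.4978 -0.1617  0.026 ]
(281.3, 257) [ 0.4482 -0.1626  0.026 ]
(326, 257.5) [ 0.4486 -0.2513  0.001 ]
(288, 257) [ 0.4485 -0.1748  0.0105]
(288, 232.5) [ 0.4979 -0.1739  
[... 155 characters left out ...]
rray([ 0.5728, -0.2753,  0.052 ]), array([ 0.4364, -0.2768,  0.052 ]), array([ 0.4381, -0.4142,  0.052 ]), array([ 0.5748, -0.4137,  0.052 ])]
edges deg
[179 180 180 180 180 177 152 145 157 163 165 167 168 169] [140 139 139 138 138 134 129 142 157 162 165 167 167 167] [177 174 167 163 163 158 141 148 162 167 170 171 170 169]
[170 172 174 169 156 138 114 103 111 120 128 133] [128 133 151 162 159 144 120 110 114 117 119 121]
foot NR [ 0.4541 -0.4031  0.    ]  heel rear-far top [ 0.4944 -0.1697  0.026 ] heel rear-near top [ 0.4441 -0.169   0.026 ] tip near [ 0.4493 -0.2546  0.    ] heel bottom near [ 0.4505 -0.1641  0.    ]
pan scene [ 0.5086 -0.3473  0.062 ] dot scene [ 0.5548 -0.3984  0.062 ]
```

send_rows:
  increments:
    - [0,-0.464,0,-0.4,0]
    - [0,-0.464,0,-0.4,0]
    - [0,-0.464,0,-0.4,0]
    - [0,-0.464,0,-0.4,0]
    - [0,-0.464,0,-0.4,0]
    - [0,-0.464,0,-0.4,0]
    - [0,-0.464,0,-0.4,0]
    - [0,-0.464,0,-0.4,0]

```text
t: 0.97
tool_pos: [0.1618, 0.3195, 0.2138]
ee_rot: [0.0, 0.442, 0.897, 0.001]
contact_force: [0.7, 0.5, -0.3]
opening: 0.0442
finger_force: 0.0
```

send_rows:
  increments:
    - [0.236,-0.24,0,-0.419,0]
    - [0.236,-0.24,0,-0.419,0]
    - [0.236,-0.24,0,-0.419,0]
    - [0.236,-0.24,0,-0.419,0]
    - [0.236,-0.24,0,-0.419,0]
    - [0.236,-0.24,0,-0.419,0]

```text
t: 1.47
tool_pos: [0.2826, 0.1988, 0.214]
ee_rot: [0.0, 0.711, 0.703, 0.001]
contact_force: [0.2, 0.2, 0.3]
opening: 0.0042
finger_force: 0.0
```

send_rows:
  increments:
    - [0.2,-0.4,0,0,0]
    - [0.2,-0.4,0,0,0]
    - [0.2,-0.4,0,0,0]
    - [0.2,-0.4,0,0,0]
    - [0.2,-0.4,0,0,0]
    - [0.2,-0.4,0,0,0]
    - [0.2,-0.4,0,0,0]

```text
t: 2.05
tool_pos: [0.3824, -0.0028, 0.2139]
ee_rot: [0.001, 0.709, 0.705, 0.0]
contact_force: [-0.3, 0.2, 0.4]
opening: 0.0004
finger_force: 0.0
```

send_rows:
  increments:
    - [0,-0.38,0,0,0]
    - [0,-0.38,0,0,0]
    - [0,-0.38,0,0,0]
    - [0,-0.38,0,0,0]
    - [0,-0.38,0,0,0]
    - [0.3,-0.38,0,0,0]
    - [0.3,-0.38,0,0,0]
    - [0.3,-0.38,0,0,0]

```text
t: 2.72
tool_pos: [0.5069, -0.1897, 0.2131]
ee_rot: [-0.0, 0.708, 0.707, 0.0]
contact_force: [-0.3, -0.3, 0.9]
opening: 0.0003
finger_force: 0.0
```

send_rows:
  increments:
    - [0,0,-0.32,0,0]
    - [0,0,-0.32,0,0]
    - [0,0,-0.32,0,0]
    - [0,0,-0.32,0,0]
    - [0,0,-0.32,0,0]
    - [0,0,-0.32,0,0]
    - [0,0,-0.32,0,0]

```text
t: 3.3
tool_pos: [0.5067, -0.1901, 0.0552]
ee_rot: [0.001, 0.707, 0.707, 0.001]
contact_force: [1.0, -0.4, 0.6]
opening: 0.0004
finger_force: 0.0
```

```bash
python3 - <<'E'
from h import *
s=telemetry.read_state();print(s["tool_pos"],s["joint_positions"])
f=viewer.get_image("top")["frame"];a=cv2.resize(f[150:300,220:420],None,fx=3,fy=3)
g=viewer.get_image("scene")["frame"][180:330,220:420];cv2.imwrite("pics/2.png",np.vstack([a[:300],cv2.resize(g,None,fx=3,fy=3)[:300]]) if 0 else np.hstack([cv2.resize(f[150:300,220:420],None,fx=2,fy=2),cv2.resize(g,None,fx=2,fy=2)]))
E
```

```text
[ 0.50665212 -0.19008044  0.05520657] [-5.19089321e-01  3.19336186e-01  1.76053327e+00  3.55520076e-04
  1.05878851e+00 -5.20052150e-01]
```

View pics/2.png

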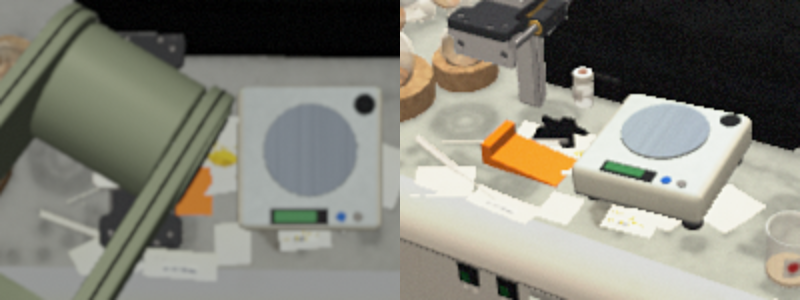

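The fingers are closed and hang about 47 mm above the bench near the wedge's heel. They stopped 24 mm short in x, so I'll move out in x and then go down.

send_rows:
  increments:
    - [0.048,0,0,0,0]
    - [0.048,0,0,0,0]
    - [0.048,0,-0.04,0,0]
    - [0.048,0,-0.08,0,0]
    - [0.048,0,-0.08,0,0]
    - [0.048,0,-0.08,0,0]

```text
t: 3.9
tool_pos: [0.5283, -0.1902, 0.0142]
ee_rot: [-0.0, 0.707, 0.707, -0.0]
contact_force: [-0.6, -1.4, 0.2]
opening: 0.0003
finger_force: 0.0
```

send_rows:
  increments:
    - [-0.008,0,0,0,0]
    - [-0.016,0,0,0,0]
    - [-0.024,0,0,0,0]
    - [-0.03,0,0,0,0]
    - [-0.036,0,0,0,0]
    - [-0.042,0,0,0,0]
    - [-0.048,0,0,0,0]
    - [-0.054,0,0,0,0]

```text
t: 4.57
tool_pos: [0.5018, -0.1903, 0.0137]
ee_rot: [0.001, 0.707, 0.707, 0.0]
contact_force: [2.1, -0.4, 0.7]
opening: 0.0001
finger_force: 0.5
```

```bash
cat > w.py <<'E'
from h import *
np.set_printoptions(precision=4,suppress=True)
st=telemetry.read_state();print(st["tool_pos"],st["contact_force"])
def m(f):
    h=cv2.cvtColor(f,cv2.COLOR_BGR2HSV);return cv2.inRange(h,(5,150,80),(22,255,255))
s=viewer.get_image("scene");c=big(m(s["frame"]),(245,235,330,290));c=c.reshape(-1,2)
hull=cv2.convexHull(c);ap=cv2.approxPolyDP(hull,2.0,True).reshape(-1,2);print("scene hull",ap.tolist(),[ray(s,p,0)[:2].round(4).tolist() for p in ap],[ray(s,p,.026)[:2].round(4).tolist() for p in ap])
t=viewer.get_image("top");c=big(m(t["frame"]),(250,225,350,275));r=cv2.minAreaRect(c);ap=cv2.approxPolyDP(cv2.convexHull(c),1.5,True).reshape(-1,2)
print("top hull",ap.tolist(),[ray(t,p,.005)[:2].round(4).tolist() for p in ap])
E
python3 w.py
```

```text
[ 0.5018 -0.1903  0.0137] [ 2.0808 -0.4446  0.7125]
scene hull [[260, 252], [273, 241], [307, 260], [296, 273], [262, 262]] [[0.4751, -0.1428], [0.5232, -0.1455], [0.4956, -0.2479], [0.4468, -0.2495], [0.4468, -0.1666]] [[0.4459, -0.1647], [0.4922, -0.1673], [0.4657, -0.2657], [0.4187, -0.2673], [0.4188, -0.1876]]
top hull [[323, 235], [325, 257], [309, 257]] [[0.4941, -0.2446], [0.4496, -0.2493], [0.4491, -0.2169]]
```

send_rows:
  increments:
    - [-0.006,0,0,0,0]
    - [-0.012,0,0,0,0]
    - [-0.018,0,0,0,0]
    - [-0.022,0,0,0,0]
    - [-0.022,0,0,0,0]

```text
t: 5.08
tool_pos: [0.4903, -0.1902, 0.0136]
ee_rot: [0.0, 0.707, 0.707, -0.0]
contact_force: [1.1, 0.1, 0.6]
opening: 0.0007
finger_force: 0.7
```

```bash
python3 w.py
```

```text
[ 0.4903 -0.1902  0.0136] [1.1423 0.0973 0.566 ]
scene hull [[258, 256], [269, 244], [305, 263], [295, 275], [259, 265]] [[0.4609, -0.1471], [0.5094, -0.1438], [0.4846, -0.2493], [0.4402, -0.251], [0.4352, -0.1667]] [[0.4323, -0.1689], [0.4788, -0.1657], [0.455, -0.2671], [0.4124, -0.2688], [0.4076, -0.1877]]
top hull [[324, 240], [326, 260], [313, 262], [312, 260]] [[0.484, -0.2468], [0.4435, -0.2514], [0.4391, -0.2251], [0.4431, -0.223]]
```

send_rows:
  increments:
    - [0.012,0,0,0,0]
    - [0.012,-0.026,-0.004,0,0]
    - [0.012,-0.026,-0.004,0,0]
    - [0.002,-0.026,-0.004,0,0]
    - [-0.004,-0.026,-0.004,0,0]
    - [-0.01,-0.026,-0.004,0,0]
    - [-0.014,-0.026,-0.004,0,0]
    - [-0.014,-0.026,-0.004,0,0]

```text
t: 5.85
tool_pos: [0.4828, -0.2029, 0.0114]
ee_rot: [-0.0, 0.707, 0.707, -0.0]
contact_force: [0.9, 0.4, -0.1]
opening: 0.0007
finger_force: 0.1
```

```bash
python3 w.py
```

```text
[ 0.4828 -0.2029  0.0114] [ 0.854   0.4287 -0.0608]
scene hull [[255, 258], [266, 246], [301, 264], [301, 268], [293, 278], [256, 267]] [[0.452, -0.1454], [0.4999, -0.1421], [0.4778, -0.2435], [0.4659, -0.2503], [0.43, -0.2524], [0.4267, -0.1649]] [[0.4237, -0.1672], [0.4698, -0.1641], [0.4485, -0.2615], [0.4371, -0.2681], [0.4026, -0.27], [0.3994, -0.186]]
top hull [[283, 260], [282, 267]] [[0.4424, -0.1644], [0.4282, -0.1626]]
```

send_rows:
  increments:
    - [0.03,0,0,0,0]
    - [0.03,0,0.06,0,0]
    - [0.03,0,0.12,0,0.21]
    - [0.03,0,0.12,0,0.21]
    - [-0.054,0.08,0.12,0,0.21]
    - [-0.054,0.136,0.12,0,0.21]
    - [-0.054,0.136,0.12,0,0.21]
    - [-0.054,0.136,0.12,0,0.21]

```text
t: 6.62
tool_pos: [0.455, -0.1332, 0.0706]
ee_rot: [-0.001, 0.706, 0.708, -0.0]
contact_force: [0.3, -0.5, -0.4]
opening: 0.0197
finger_force: 0.0
```

send_rows:
  increments:
    - [0,0,-0.08,0,0.21]
    - [0,0,-0.118,0,0.21]
    - [0,0,-0.118,0,0.21]
    - [0,0,-0.118,0,0.21]

```text
t: 6.95
tool_pos: [0.4565, -0.1357, 0.012]
ee_rot: [-0.001, 0.707, 0.707, -0.0]
contact_force: [-0.4, -0.3, 0.1]
opening: 0.0195
finger_force: 0.0
```

```bash
python3 w.py; python3 - <<'E'
from h import *
g=viewer.get_image("scene")["frame"][200:320,230:390];w=viewer.get_image("wrist")["frame"]
cv2.imwrite("pics/3.png",np.hstack([cv2.resize(g,(400,300),interpolation=cv2.INTER_CUBIC),cv2.resize(w,(400,300))]))
E
```

```text
[ 0.4565 -0.1357  0.012 ] [-0.4144 -0.3293  0.0933]
scene hull [[255, 258], [266, 246], [301, 264], [301, 268], [293, 278], [256, 267]] [[0.452, -0.1454], [0.4999, -0.1421], [0.4778, -0.2435], [0.4659, -0.2503], [0.43, -0.2524], [0.4267, -0.1649]] [[0.4237, -0.1672], [0.4698, -0.1641], [0.4485, -0.2615], [0.4371, -0.2681], [0.4026, -0.27], [0.3994, -0.186]]
top hull [[322, 243], [325, 252], [325, 265], [293, 268], [282, 267], [292, 245]] [[0.4778, -0.2428], [0.4597, -0.2491], [0.4334, -0.2495], [0.4265, -0.1849], [0.4282, -0.1626], [0.473, -0.1821]]
```

View pics/3.png

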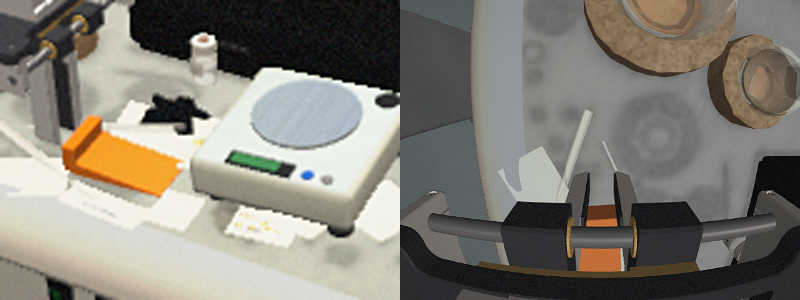

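The wrist view shows both fingers squarely behind the orange heel. I'll start the straight push along −y.

send_rows:
  increments:
    - [-0.004,-0.01,0,0,0.21]
    - [-0.004,-0.02,0,0,0.21]
    - [-0.004,-0.028,0,0,0.21]
    - [-0.004,-0.034,0,0,0.21]
    - [-0.004,-0.04,0,0,0.21]
    - [-0.004,-0.046,0,0,0.21]
    - [-0.004,-0.052,0,0,0.21]
    - [-0.004,-0.058,0,0,0.21]

```text
t: 7.82
tool_pos: [0.4544, -0.1641, 0.0124]
ee_rot: [-0.0, 0.707, 0.707, 0.0]
contact_force: [1.3, 3.0, 2.2]
opening: 0.0198
finger_force: 1.3
```

send_rows:
  increments:
    - [0,-0.006,0,0,0.21]
    - [0,-0.012,0,0,0.21]
    - [0,-0.018,0,0,0.21]
    - [0,-0.024,0,0,0.21]
    - [0,-0.028,0,0,0.21]
    - [0,-0.028,0,0,0.21]

```text
t: 8.32
tool_pos: [0.4546, -0.179, 0.0124]
ee_rot: [0.0, 0.707, 0.707, -0.0]
contact_force: [-0.4, 0.2, -0.2]
opening: 0.0196
finger_force: 0.0
```

```bash
python3 w.py
```

```text
[ 0.4546 -0.179   0.0124] [-0.4445  0.1576 -0.229 ]
scene hull [[265, 262], [275, 251], [281, 251], [304, 266], [308, 278], [302, 283], [266, 271]] [[0.4497, -0.1722], [0.4928, -0.1699], [0.4987, -0.1815], [0.4746, -0.2525], [0.4436, -0.2794], [0.4244, -0.2765], [0.4247, -0.191]] [[0.4215, -0.193], [0.463, -0.1908], [0.4686, -0.202], [0.4455, -0.2702], [0.4157, -0.296], [0.3972, -0.2932], [0.3975, -0.211]]
top hull [[337, 247], [337, 269], [315, 269], [326, 247]] [[0.4701, -0.2733], [0.4256, -0.2738], [0.425, -0.2293], [0.4698, -0.251]]
```

The wedge is now square, but its centre line is at x≈0.450 and the foot is at ≈0.456. I'll nudge it 6 mm sideways from the near side before driving it in.

send_rows:
  increments:
    - [0,0.03,0,0,0.21]
    - [0,0.03,0.06,0,0]
    - [0,0.03,0.12,0,0]
    - [-0.08,0.03,0.12,0,0]
    - [-0.08,-0.04,0.12,0,0]
    - [-0.08,-0.08,0.12,0,0]
    - [-0.08,-0.08,0.12,0,0]
    - [-0.08,-0.08,0.12,0,0]

```text
t: 9.08
tool_pos: [0.4146, -0.2191, 0.0728]
ee_rot: [0.0, 0.708, 0.706, 0.0]
contact_force: [0.5, 0.4, 0.6]
opening: 0.0004
finger_force: 0.0
```

send_rows:
  increments:
    - [0,0,-0.06,0,0]
    - [0,0,-0.116,0,0]
    - [0,0,-0.116,0,0]
    - [0.006,0,-0.116,0,0]
    - [0.012,0,-0.116,0,0]
    - [0.016,0,-0.116,0,0]
    - [0.02,0,-0.116,0,0]
    - [0.02,0,-0.116,0,0]

```text
t: 9.75
tool_pos: [0.4256, -0.2182, 0.0151]
ee_rot: [0.001, 0.707, 0.707, 0.0]
contact_force: [0.2, 0.4, 0.0]
opening: 0.0005
finger_force: 0.2
```

```bash
python3 w.py
```

```text
[ 0.4256 -0.2182  0.0151] [0.1809 0.3891 0.0455]
scene hull [[284, 249], [305, 264], [308, 278], [302, 281], [282, 273]] [[0.508, -0.1834], [0.4816, -0.251], [0.4436, -0.2794], [0.4298, -0.2734], [0.4339, -0.2239]] [[0.4775, -0.2038], [0.4521, -0.2687], [0.4157, -0.296], [0.4025, -0.2902], [0.4063, -0.2427]]
top hull [[326, 243], [337, 244], [337, 260], [325, 250]] [[0.478, -0.2509], [0.4762, -0.2733], [0.4438, -0.2736], [0.4637, -0.2491]]
```

send_rows:
  increments:
    - [-0.02,0,0,0,0]
    - [-0.02,0,0.06,0,0]
    - [-0.02,0,0.12,0,0.21]
    - [0,0.08,0.12,0,0.21]
    - [0.062,0.12,0.12,0,0.21]
    - [0.062,0.12,0.12,0,0.21]
    - [0.062,0.12,0.12,0,0.21]
    - [0.062,0.12,0.12,0,0.21]

```text
t: 10.52
tool_pos: [0.4548, -0.1583, 0.0743]
ee_rot: [-0.0, 0.707, 0.707, -0.0]
contact_force: [-0.3, 0.8, -1.4]
opening: 0.02
finger_force: 0.0
```

send_rows:
  increments:
    - [0,0,-0.06,0,0.21]
    - [0,0,-0.12,0,0.21]
    - [0,0,-0.12,0,0.21]
    - [0,0,-0.12,0,0.21]

```text
t: 10.85
tool_pos: [0.4528, -0.1578, 0.0129]
ee_rot: [-0.003, 0.708, 0.706, -0.001]
contact_force: [-0.9, 1.1, 0.7]
opening: 0.0197
finger_force: 0.0
```

```bash
python3 w.py
```

```text
[ 0.4528 -0.1578  0.0129] [-0.857   1.1381  0.7289]
scene hull [[268, 259], [281, 248], [305, 264], [309, 277], [302, 281], [269, 268]] [[0.4615, -0.1721], [0.5083, -0.1756], [0.4816, -0.251], [0.4474, -0.2797], [0.4298, -0.2734], [0.436, -0.191]] [[0.4328, -0.1929], [0.4778, -0.1963], [0.4521, -0.2687], [0.4193, -0.2962], [0.4025, -0.2902], [0.4084, -0.2111]]
top hull [[311, 243], [337, 244], [335, 266], [302, 264]] [[0.4775, -0.2205], [0.4762, -0.2733], [0.4316, -0.2697], [0.4348, -0.2029]]
```

send_rows:
  increments:
    - [0.014,0,0,-0.03,0.21]
    - [0.014,-0.01,0,-0.03,0.21]
    - [0.014,-0.02,0,-0.03,0.21]
    - [0.014,-0.03,0,-0.03,0.21]
    - [0.014,-0.036,0,-0.03,0.21]
    - [0.014,-0.042,0,-0.03,0.21]
    - [0.0135,-0.048,0,-0.03,0.21]
    - [0.0135,-0.054,0,-0.03,0.21]

```text
t: 11.62
tool_pos: [0.462, -0.1848, 0.0145]
ee_rot: [-0.001, 0.724, 0.69, 0.0]
contact_force: [1.0, 2.9, 2.2]
opening: 0.0198
finger_force: 1.3
```

```bash
python3 w.py
```

```text
[ 0.462  -0.1848  0.0145] [1.0224 2.8825 2.2367]
scene hull [[270, 259], [279, 250], [286, 249], [305, 264], [311, 278], [303, 281], [275, 271], [270, 267]] [[0.4634, -0.1759], [0.4999, -0.1757], [0.51, -0.1873], [0.4816, -0.251], [0.4464, -0.2848], [0.4308, -0.2752], [0.433, -0.2076], [0.4398, -0.191]] [[0.4347, -0.1966], [0.4698, -0.1963], [0.4794, -0.2076], [0.4521, -0.2687], [0.4183, -0.3012], [0.4033, -0.2919], [0.4055, -0.227], [0.412, -0.2111]]
top hull [[336, 243], [338, 265], [320, 265], [331, 243]] [[0.4782, -0.2712], [0.4337, -0.2758], [0.4332, -0.2393], [0.4781, -0.2611]]
```

send_rows:
  increments:
    - [-0.0005,-0.005,0,0,0.21]
    - [-0.001,-0.01,0,0,0.21]
    - [-0.0015,-0.015,0,0,0.21]
    - [-0.002,-0.02,0,0,0.21]
    - [-0.002,-0.025,0,0,0.21]
    - [-0.002,-0.03,0,0,0.21]

```text
t: 12.22
tool_pos: [0.4609, -0.1953, 0.0143]
ee_rot: [-0.004, 0.724, 0.69, 0.003]
contact_force: [1.8, 16.0, 9.3]
opening: 0.0198
finger_force: 7.7
```

```bash
python3 w.py
```

```text
[ 0.4609 -0.1953  0.0143] [ 1.7549 15.9559  9.2901]
scene hull [[275, 259], [285, 250], [289, 250], [305, 263], [315, 280], [310, 284], [275, 271]] [[0.4682, -0.1854], [0.5058, -0.1873], [0.5097, -0.1951], [0.4846, -0.2493], [0.4444, -0.2951], [0.4288, -0.2923], [0.433, -0.2076]] [[0.4393, -0.2057], [0.4754, -0.2076], [0.4792, -0.215], [0.455, -0.2671], [0.4164, -0.3111], [0.4015, -0.3084], [0.4055, -0.227]]
top hull [[337, 255], [345, 267], [331, 265]] [[0.4539, -0.2735], [0.4298, -0.29], [0.4335, -0.2616]]
```

send_rows:
  increments:
    - [0,0,0,0,0.21]
    - [0,0,0,0,0.21]
    - [0,0,0,0,0.21]

```text
t: 12.57
tool_pos: [0.461, -0.196, 0.0144]
ee_rot: [-0.003, 0.724, 0.69, 0.002]
contact_force: [1.1, 12.8, 8.8]
opening: 0.0197
finger_force: 6.6
```

send_rows:
  increments:
    - [0,-0.002,0,0,0.21]
    - [0,-0.004,0,0,0.21]
    - [0,-0.004,0,0,0.21]

```text
t: 12.82
tool_pos: [0.4608, -0.1975, 0.0144]
ee_rot: [-0.004, 0.724, 0.69, 0.002]
contact_force: [1.6, 14.7, 8.8]
opening: 0.0194
finger_force: 7.2
```

send_rows:
  increments:
    - [0,-0.003,0,0,0.21]
    - [-0.0005,-0.006,0,0,0.21]
    - [-0.0005,-0.009,0,0,0.21]
    - [-0.001,-0.012,0,0,0.21]
    - [-0.001,-0.015,0,0,0.21]
    - [-0.001,-0.018,0,0,0.21]
    - [-0.001,-0.021,0,0,0.21]
    - [-0.001,-0.024,0,0,0.21]

```text
t: 13.48
tool_pos: [0.4601, -0.2089, 0.0143]
ee_rot: [-0.004, 0.724, 0.69, 0.003]
contact_force: [0.2, 15.8, 9.8]
opening: 0.0198
finger_force: 8.0
```

```bash
python3 w.py;python3 - <<'E'
from h import *
g=viewer.get_image("scene")["frame"][200:320,230:390];w=viewer.get_image("top")["frame"][170:290,260:420]
cv2.imwrite("pics/4.png",np.hstack([cv2.resize(g,(400,300),interpolation=cv2.INTER_CUBIC),cv2.resize(w,(400,300))]))
E
```

```text
[ 0.4601 -0.2089  0.0143] [ 0.1734 15.8407  9.8461]
scene hull [[279, 263], [293, 252], [323, 279], [314, 286], [281, 273]] [[0.46, -0.2005], [0.5072, -0.2067], [0.4545, -0.308], [0.427, -0.3024], [0.4329, -0.2221]] [[0.4314, -0.2202], [0.4768, -0.2261], [0.4261, -0.3234], [0.3997, -0.3181], [0.4054, -0.2409]]
top hull [[349, 265], [349, 267], [342, 266]] [[0.434, -0.2981], [0.43, -0.2981], [0.4318, -0.2839]]
```

View pics/4.png

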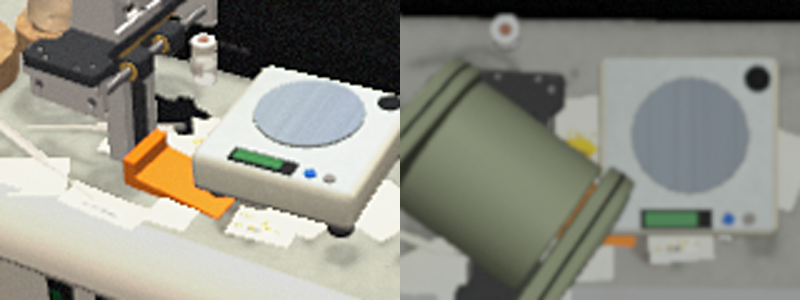

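The wedge is going squarely under the front-left corner and the balance hasn't shifted, so I'll continue.

send_rows:
  increments:
    - [0,-0.003,0,0,0.21]
    - [0,-0.006,0,0,0.21]
    - [0,-0.009,0,0,0.21]
    - [0,-0.012,0,0,0.21]
    - [0,-0.015,0,0,0.21]
    - [0,-0.018,0,0,0.21]
    - [0,-0.021,0,0,0.21]
    - [0,-0.024,0,0,0.21]

```text
t: 14.35
tool_pos: [0.46, -0.2206, 0.0143]
ee_rot: [-0.005, 0.724, 0.69, 0.003]
contact_force: [0.4, 16.2, 11.1]
opening: 0.0199
finger_force: 8.1
```

send_rows:
  increments:
    - [0,-0.003,0,0,0.21]
    - [0,-0.006,0,0,0.21]
    - [0,-0.009,0,0,0.21]
    - [0,-0.012,0,0,0.21]
    - [0,-0.015,0,0,0.21]
    - [0,-0.018,0,0,0.21]

```text
t: 14.85
tool_pos: [0.4599, -0.2296, 0.0143]
ee_rot: [-0.005, 0.724, 0.69, 0.003]
contact_force: [0.0, 17.4, 10.3]
opening: 0.0197
finger_force: 8.1
```

```bash
python3 w.py;python3 - <<'E'
from h import *
for n in("top","scene"):
    d=viewer.get_image(n);b=cv2.inRange(d["frame"],(0,0,0),(70,70,70));c=big(b,(390,190,415,212) if n=="top" else (375,234,397,246));print(n,cv2.minAreaRect(c)[0],cv2.contourArea(c))
E
```

```text
[ 0.4599 -0.2296  0.0143] [ 0.0062 17.446  10.2769]
scene hull [[288, 266], [301, 254], [329, 282], [321, 288], [289, 276]] [[0.4596, -0.2227], [0.5086, -0.2258], [0.4514, -0.3231], [0.4278, -0.3176], [0.4319, -0.2418]] [[0.4311, -0.2416], [0.4781, -0.2445], [0.4232, -0.338], [0.4005, -0.3327], [0.4044, -0.2599]]
top (403.0, 200.5) 48.0
scene (385.5, 239.0) 89.5Traceback (most recent call last):
  File "w.py", line 8, in <module>
    t=viewer.get_image("top");c=big(m(t["frame"]),(250,225,350,275));r=cv2.minAreaRect(c);ap=cv2.approxPolyDP(cv2.convexHull(c),1.5,True).reshape(-1,2)
                                ~~~^^^^^^^^^^^^^^^^^^^^^^^^^^^^^^^^^
  File "h.py", line 14, in big
    return max(c,key=cv2.contourArea)
ValueError: max() iterable argument is empty
```

Dot is moving towards level. I'll keep going in smaller calls and watch for the hard stop.

send_rows:
  increments:
    - [0,-0.003,0,0,0.21]
    - [0,-0.006,0,0,0.21]
    - [0,-0.009,0,0,0.21]
    - [0,-0.012,0,0,0.21]

```text
t: 15.38
tool_pos: [0.4599, -0.2356, 0.0143]
ee_rot: [-0.005, 0.724, 0.69, 0.003]
contact_force: [-0.2, 16.6, 10.3]
opening: 0.0195
finger_force: 8.0
```

send_rows:
  increments:
    - [0,-0.002,0,0,0.21]
    - [0,-0.004,0,0,0.21]
    - [0,-0.006,0,0,0.21]
    - [0,-0.008,0,0,0.21]

```text
t: 15.72
tool_pos: [0.4599, -0.2396, 0.0143]
ee_rot: [-0.005, 0.724, 0.69, 0.003]
contact_force: [1.3, 14.6, 13.1]
opening: 0.0197
finger_force: 7.9
```

send_rows:
  increments:
    - [0,-0.001,0,0,0.21]
    - [0,-0.002,0,0,0.21]
    - [0,-0.003,0,0,0.21]
    - [0,-0.004,0,0,0.21]

```text
t: 16.05
tool_pos: [0.4599, -0.2411, 0.0143]
ee_rot: [-0.005, 0.724, 0.69, 0.003]
contact_force: [0.1, 17.6, 12.8]
opening: 0.0196
finger_force: 9.0
```

send_rows:
  increments:
    - [0,-0.001,0,0,0.21]
    - [0,-0.002,0,0,0.21]
    - [0,-0.003,0,0,0.21]
    - [0,-0.004,0,0,0.21]

```text
t: 16.38
tool_pos: [0.4599, -0.2414, 0.0144]
ee_rot: [-0.006, 0.724, 0.689, 0.004]
contact_force: [1.3, 22.2, 14.6]
opening: 0.0198
finger_force: 11.3
```

```bash
cat > dot.py <<'E'
from h import *
for n in("top","scene"):
    d=viewer.get_image(n);b=cv2.inRange(d["frame"],(0,0,0),(70,70,70));c=big(b,(390,190,415,212) if n=="top" else (375,234,397,246));p=cv2.minAreaRect(c)[0]
    print(n,p,cv2.contourArea(c),ray(d,p,.055))
E
python3 dot.py
```

```text
top (403.0, 200.0) 51.5 [ 0.56108206 -0.39804319  0.055     ]
scene (385.5, 239.0) 95.0 [ 0.56692006 -0.3938448   0.055     ]
```

send_rows:
  increments:
    - [0,-0.001,0,0,0.21]
    - [0,-0.002,0,0,0.21]
    - [0,-0.002,0,0,0.21]

```text
t: 16.73
tool_pos: [0.4599, -0.2415, 0.0144]
ee_rot: [-0.007, 0.724, 0.689, 0.004]
contact_force: [0.5, 23.3, 16.0]
opening: 0.0199
finger_force: 11.9
```

send_rows:
  increments:
    - [0,0.008,0,0,0.21]
    - [0,0.02,0,0,0.21]
    - [0,0.05,0,0,0.21]
    - [0,0.08,0,0,0.21]
    - [0,0.08,0.06,0,0.21]
    - [0,0.08,0.14,0,0]
    - [0,0.08,0.22,0,0]
    - [0,0.08,0.22,0,0]

```text
t: 17.4
tool_pos: [0.4661, -0.2129, 0.1326]
ee_rot: [0.008, 0.723, 0.69, 0.002]
contact_force: [1.9, -0.8, 0.2]
opening: 0.0031
finger_force: 0.0
```

```bash
python3 dot.py; python3 - <<'E'
from h import *
print(telemetry.read_state()["tool_pos"])
g=viewer.get_image("scene")["frame"][200:320,230:390];w=viewer.get_image("top")["frame"][170:290,260:420]
cv2.imwrite("pics/5.png",np.hstack([cv2.resize(g,(400,300),interpolation=cv2.INTER_CUBIC),cv2.resize(w,(400,300))]))
E
```

```text
top (403.0, 200.0) 51.5 [ 0.56108206 -0.39804319  0.055     ]
scene (385.5, 239.0) 96.5 [ 0.56692006 -0.3938448   0.055     ]
[ 0.46229824 -0.21059268  0.12658839]
```

View pics/5.png

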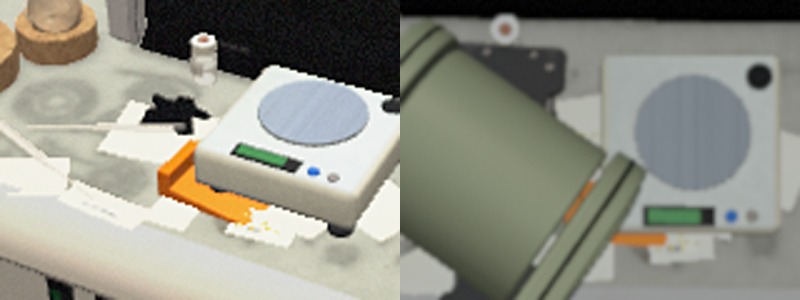

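The wedge is in, the balance stands level, and the dot hasn't moved since I let go of the wedge. I'll check the black box's height for clearance, then approach the dot.

```bash
python3 - <<'E'
from h import *
t=viewer.get_image("top");s=viewer.get_image("scene")
X=ray(t,(345,178),0);print(X)
a=ray(t,(431,178),0); print("bottom corner right",a,"in scene",proj(s,a))
for z in(.0,.04,.08,.12):
  print(z,proj(s,ray(t,(258,178),z)),proj(s,ray(t,(431,178),z)),proj(s,ray(t,(258,150),z)),ray(t,(345,178),z)[0])
E
```

```text
[ 0.61225569 -0.28831038  0.        ]
bottom corner right [ 0.61485987 -0.46535773  0.        ] in scene [424.23090058 257.54639154]
0.0 [279.8718164  218.67217509] [424.23090058 257.54639154] [291.93078285 207.2799922 ] 0.6122556940969646
0.04 [279.18093539 206.09613018] [420.45957021 242.65292943] [291.04601372 195.31619244] 0.6049904061255756
0.08 [278.4548818  192.87984185] [416.51463556 227.07388205] [290.11503217 182.7275109 ] 0.5977251181541867
0.12 [277.69089952 178.97314108] [412.38382706 210.76079519] [289.13412053 169.46367742] 0.5904598301827979
```

send_rows:
  increments:
    - [0,-0.08,0.04,0,0]
    - [0,-0.16,0.04,0,0]
    - [0,-0.24,0.04,0,0]
    - [0,-0.32,0.04,0,0]
    - [0,-0.376,0.04,0,0]
    - [0,-0.376,0.04,0,0]
    - [0,-0.376,0.04,0,0]

```text
t: 18.28
tool_pos: [0.4596, -0.3986, 0.1421]
ee_rot: [-0.002, 0.725, 0.689, 0.0]
contact_force: [-0.1, 0.5, -0.9]
opening: 0.0002
finger_force: 0.0
```

send_rows:
  increments:
    - [0.08,0,0,0,0]
    - [0.16,0,0,0,0]
    - [0.203,0,0,0,0]
    - [0.203,0,0,0,0]
    - [0.203,0,0,0,0]

```text
t: 18.7
tool_pos: [0.5626, -0.3955, 0.1427]
ee_rot: [-0.002, 0.723, 0.691, -0.0]
contact_force: [-0.9, 0.1, -0.2]
opening: 0.0004
finger_force: 0.0
```

send_rows:
  increments:
    - [0,0,-0.06,0,0]
    - [0,0,-0.1,0,0]
    - [0,0,-0.12,0,0]
    - [0,0,-0.12,0,0]
    - [0,0,-0.12,0,0]

```text
t: 19.12
tool_pos: [0.5611, -0.3974, 0.0839]
ee_rot: [-0.001, 0.724, 0.69, -0.0]
contact_force: [-0.2, 0.6, 0.2]
opening: 0.0002
finger_force: 0.0
```

```bash
python3 - <<'E'
from h import *
print(telemetry.read_state()["tool_pos"])
g=viewer.get_image("scene")["frame"][140:320,230:470]
cv2.imwrite("pics/6.png",cv2.resize(g,(720,540),interpolation=cv2.INTER_CUBIC))
E
```

```text
[ 0.56114276 -0.39744826  0.08387429]
```

View pics/6.png

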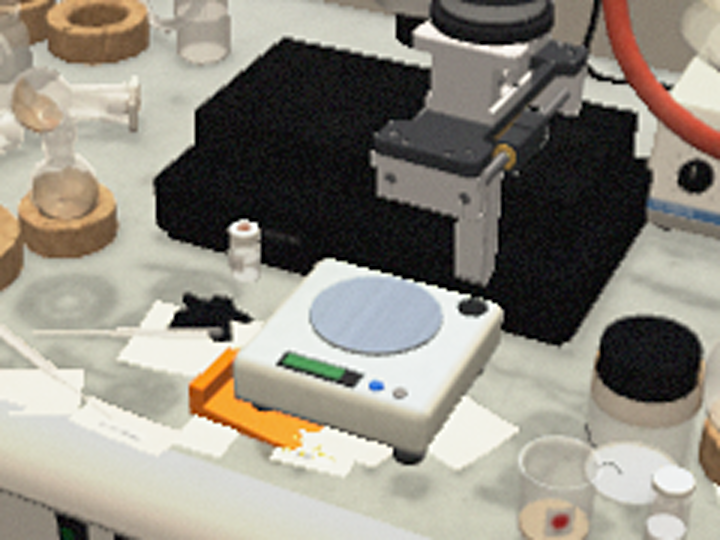

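The closed fingertips are right above the black dot at crop (474, 305), about 20 mm up and clear of the box. I'll press gently.

send_rows:
  increments:
    - [0,0,-0.012,0,0]
    - [0,0,-0.02,0,0]
    - [0,0,-0.026,0,0]
    - [0,0,-0.032,0,0]
    - [0,0,-0.036,0,0]
    - [0,0,-0.038,0,0]
    - [0,0,-0.04,0,0]
    - [0,0,-0.04,0,0]

```text
t: 19.83
tool_pos: [0.5622, -0.3981, 0.0642]
ee_rot: [-0.0, 0.724, 0.69, -0.0]
contact_force: [0.2, -1.1, 0.2]
opening: 0.0002
finger_force: 0.0
```

send_rows:
  increments:
    - [0,0,-0.002,0,0]
    - [0,0,-0.004,0,0]
    - [0,0,-0.006,0,0]
    - [0,0,-0.006,0,0]

```text
t: 20.17
tool_pos: [0.5625, -0.3983, 0.0623]
ee_rot: [0.0, 0.724, 0.69, 0.0]
contact_force: [-1.0, 0.7, 3.9]
opening: 0.0004
finger_force: 2.0
```

send_rows:
  increments:
    - [0,0,-0.002,0,0]
    - [0,0,-0.004,0,0]
    - [0,0,-0.005,0,0]
    - [0,0,-0.005,0,0]
    - [0,0,-0.005,0,0]

```text
t: 20.58
tool_pos: [0.5625, -0.3984, 0.0623]
ee_rot: [0.0, 0.724, 0.69, -0.0]
contact_force: [-4.3, 4.5, 14.0]
opening: 0.0005
finger_force: 6.6
```

The dot takes 14 N without giving, so the balance doesn't rock. Backing off.

send_rows:
  increments:
    - [0,0,0.01,0,0]
    - [0,0,0.04,0,0]
    - [0,0,0.1,0,0]
    - [0,0,0.18,0,0]
    - [0,0,0.24,0,0]
    - [0,0,0.24,0,0]
    - [0,0,0.24,0,0]
    - [0,0,0.24,0,0]

```text
t: 21.25
tool_pos: [0.5621, -0.398, 0.1788]
ee_rot: [-0.0, 0.724, 0.69, -0.0]
contact_force: [-0.9, 0.6, -0.7]
opening: 0.0004
finger_force: 0.0
```

```bash
python3 dot.py; python3 - <<'E'
from h import *
print(telemetry.read_state()["tool_pos"])
g=viewer.get_image("scene")["frame"][170:320,230:430]
cv2.imwrite("pics/7.png",cv2.resize(g,(600,450),interpolation=cv2.INTER_CUBIC))
E
```

```text
top (403.0, 200.0) 51.5 [ 0.56108206 -0.39804319  0.055     ]
scene (385.5, 239.0) 96.5 [ 0.56692006 -0.3938448   0.055     ]
[ 0.56124171 -0.39721218  0.17659214]
```

View pics/7.png

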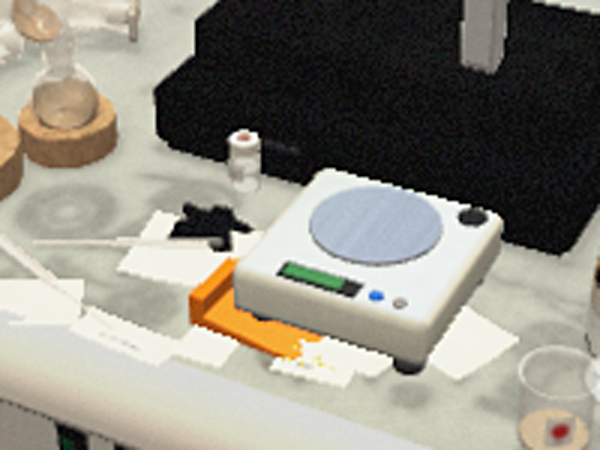

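The balance is level with the wedge under its near-left foot, the fingers are clear, and the vial and beaker in view haven't moved.

```bash
python3 -c "
from bench import ticket
print(ticket.hand_in())"
```

```text
the job is handed in; nothing more can be done
None
```

The job is handed in, verdict not shown: the wedge is under the short foot, the balance looks level, it did not give when I pressed the black dot with about 14 N, and the arm backed off clear at about 21 s.

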